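Set the probe slide to its dial zero against the backlash and lock it

ROBOT

A 7-joint arm with a two-finger parallel gripper is mounted at the origin on the work surface. World frame = base frame: x ahead of the robot, y to its left, z up, the work surface at z = 0. Lengths are in mm, angles in rad, forces in N, time in s.
With the tool pointing down it reaches from about 400 to 875 mm from the base axis. Payload 4.4 kg.
Tool frame: the origin (TCP) lies midway between the tips of the shut fingers; the grasp point (between the pads) lies 19 mm behind it; z points along the fingers, y is the line along which they close (so a half turn about z gives the same grasp; the last joint's range is limited). The gripper opens to 85 mm and grips with 20 to 120 N. Pads are 22 mm wide; open, the fingers measure 114 mm over their backs; the gripper's body (76 mm by 85 mm) begins 54 mm behind the grasp point. The pads swing forward as they close: fully open they stand 13 mm farther back than shut.
Start: joints at [1.121, 0.628, 0.038, 1.517, -0.027, 0.996, -0.02], TCP at [243.418, -602.715, 231.313] pointing down, gripper open.
Joint ranges: [-3.06, 3.06], [-0.37, 2.12], [-1.25, 1.32], [0.18, 2.47], [-1.1, 4.24], [0.23, 1.98], [-2.94, 2.94]. Speed limits (rad/s): [2.57, 2.57, 3.14, 3.14, 3.14, 3.14, 3.14].

INTERFACE

Orientations are given as [roll, pitch, yaw] about the fixed x, y, z axes, in that order (R = Rz(yaw) Ry(pitch) Rx(roll)).
In Python, from cell import read_state, get_image, finish_job gives the robot as it stands.
- The arm moves only by the tool send_rows, never from a script. Its argument "series" is a list of rows, each an object of numbers: "ax", "ay", "az": the turn, a rotation vector about the tool's x, y, z in rad; "dx", "dy", "dz": the shift along the tool's x, y, z in cm; "hand": the closure, from 0 (fully open) to 1 (shut). In form: [{"ax": .., "ay": .., "az": .., "dx": .., "dy": .., "dz": .., "hand": ..}, ...]. A call has 1 to 10 rows; each row is the pose to reach, as a shift and turn from the pose commanded when the call began, along the tool's axes at that moment; what a row does not reach only later rows make up. A row lasts 1/10 s, in which the tool goes at most 50 mm and 8.59 degrees, less where a joint would pass 70% of its speed; a pose out of reach is approached as far as the arm can. A call with a gripper value outside its range is refused whole. The fingers move at their own pace and stop on an object; the grip force is fixed at half the most. Time passes only in rows, so rows that repeat a pose let the fingers close. It gives the time, the measured TCP pose, the force, the opening and the grip force at its end, in the units of the state.
- read_state(): the state, without advancing time (a new reading comes with each control period).
- get_image(name): name is "side" or "top" or "wrist"; returns a dict with "pixels" (420x560x3 uint8, red, green, blue), "mtx" (3x3 intrinsics, pixels), "k1" (the pictures are not rectified: a ray, as slopes to the right and down, at radius r is drawn at 1 + k1 r^2 times it, then the intrinsics apply), "R" (3x3) and "t" (3): a world point X has camera coordinates R X + t. Camera axes: x right, y down, z forward; pixel columns grow to the right and rows downward; lengths in mm; the calibration is good to about 2 mm. A picture is of the moment at which its call begins. There is no depth.
- finish_job(): hands the job in; it is judged then, once.
The state is a dict: "clock": time; "qpos": joint angles; "qd": joint speeds; "tau": joint torques, N m; "eef_pos": TCP position; "tool_rot": TCP orientation; "force": force on the tool from outside, world axes, zero at the start; "torque": the same for the moment, N m; "width": finger opening in mm; "gripper_force": force on a finger pad.
Only numpy, scipy, OpenCV 4.12 (cv2) and the standard library are available. Lean on these libraries where they do the work, as an engineer would, in place of code of your own. Each camera call takes 0.05 s, during which the arm holds its last target. There are 200 camera calls.

TASK

The probe head on the vertical slide stands less than one turn of the handwheel too high. Crank the handwheel anticlockwise (seen from above) to lower the head, run the dial's zero line about half a turn past the index, then crank back clockwise until the zero line stands on the index and stop there without running past it, so that the screw's backlash is taken up in the raising direction. Then let go and push the slide's lock lever down until it bites and is firmly tight (10 to 20 N at its ball, never over 25 N), leaving the dial on zero and everything else on the table alone.

Things in the scene. Friction and masses are not known exactly. Their poses are not given: they have to be found in the camera images.
- z_slide: Grey vertical slide stand bolted to the table: base 150 x 150 x 18 mm, column 70 x 90 mm, top plate 100 x 100 mm with its top face 230 mm up. Origin: on the table, straight below the handwheel's axis; z up; its -x side carries the index, its +x side the probe head, its +y side the lock lever.
- wheel_centre (a point): Centre of the handwheel's top face, 258 mm above the table; the wheel's axis is vertical through it.
- handwheel: Aluminium disc handwheel, 100 mm across and 12 mm thick, on top of the slide, its rim engraved with 50 divisions. Clockwise seen from above raises the head (one turn 5 mm, one division 0.1 mm), anticlockwise lowers it. Origin: on the axis, 246 mm up, z up; the zero line lies along its -x axis and the handle along its +y axis.
- dial_zero (a point): Point of the wheel's long, thick zero line, 45 mm from the axis, on the top face. On zero it stands at the index: the black line on the aluminium post beside the rim, on the stand's -x side (60 mm from the axis, same height).
- handle_mid (a point): Mid-height of the upright revolving black handle on the handwheel: 18-19 mm diameter, 50 mm tall (264 to 314 mm above the table), 36 mm from the wheel's axis; this point lies 290 mm up. The handle spins freely on its own pin. Below it the wheel's face is at 258 mm.
- ram (a joint): Height of the probe head in m from its setting: 0 when the dial is on zero with the backlash taken up by raising; positive is higher. The worn screw has lost motion: after each reversal the wheel turns nearly free for up to 0.7 rad (about 5.6 divisions) before the head follows; then it takes about 7 N at the handle.
- lock_lever: Black lock lever on the +y side of the stand, about 102 mm from pivot to ball, reaching towards the stand's -x side; it turns about a level axis along the stand's y. It starts tilted 8 to 49 degrees above level; its ball is pushed down to tighten. Origin: on its axis.
- lever_ball (a point): Centre of the 22 mm ball at the lever's end. The lever swings with 4 to 7 N at the ball and stays where it is left; near level (up to 14 degrees above or below, differing each time) it bites and then gives only about 3 to 4 mm for each 10 N.
- lock_pivot (a point): Point of the lever's turning axis in the plane in which the ball moves, 120 mm above the table; the ball's centre stays 102 mm from it.
- sheet_cover: Sheet-metal cover 170 x 200 x 12 mm lying on a drawing under the probe. Leave it alone. Origin under its centre.
- datum_sphere: White 25 mm reference ball on a 90 mm tall stem with a round steel foot. Leave it alone. Origin under its foot.
- hex_key: Black hex key, 95 mm long, lying beside the stand. Leave it alone. Origin near the middle of its long leg.
- caliper: Caliper 235 mm long, lying flat. Leave it alone. Origin under it.
- gauge_case: Wooden case 200 x 130 x 45 mm. Leave it alone. Origin under its centre.
- spray_can: Spray can 52 mm across, 160 mm tall. Leave it alone. Origin under its centre.
- v_block: Dark steel V-block 70 x 60 x 50 mm. Leave it alone. Origin under its centre.

How it is judged (in metres and radians):
On the way, in this order (a step that is already met when the one before it is completed fails the run):
1. the slide is run down past its setting (head at least 0.4 mm below it) (value of joint ram below -0.0004 m), for 0.1 s.
2. the dial is brought back on zero (within about one division) with the backlash taken up by raising (head within 0.16 mm of its setting), the lever still loose (y of dial_zero in the frame of z_slide between -0.006 and 0.006 m and x of dial_zero in the frame of z_slide below 0 m and value of joint ram between -0.00016 and 0.00016 m and contact force between lock_lever and z_slide below 5 N), for 0.3 s.
3. the lock lever is pushed firmly down against its bite, with at least about 10 N at its ball (50 N inside the clamp) (y of dial_zero in the frame of z_slide between -0.006 and 0.006 m and x of dial_zero in the frame of z_slide below 0 m and value of joint ram between -0.00016 and 0.00016 m and contact force between lock_lever and z_slide above 50 N), for 0.1 s.
At the end, for the whole second after the job is handed in: The dial's zero line stands within 6 mm (about one division) of the index, the head is within 0.16 mm of its setting (backlash taken up by raising), the lock lever is left down where it bites and still bears in its clamp (over 8 N inside it), and wheel and lever are at rest (y of dial_zero in the frame of z_slide between -0.006 and 0.006 m and x of dial_zero in the frame of z_slide below 0 m and value of joint ram between -0.00016 and 0.00016 m and contact force between lock_lever and z_slide above 8 N and angular speed of each of handwheel, lock_lever below 0.05 rad/s); the robot touches nothing.
It fails at once if the clamp is overtightened (195 N inside it, which is 25 N at the lever's ball) (contact force between lock_lever and z_slide above 195 N).
It fails at once if a bystander is disturbed (moved more than 15 mm) (distance of any of sheet_cover, datum_sphere, hex_key, caliper, gauge_case, spray_can, v_block from where it was at the start of the episode above 0.015 m).
It also fails if it takes over 67 s, if anything falls off the work surface, if the arm or the gripper's body presses on something with over 40 N, if the wrist force passes 120 N, or if a joint passes its speed limit or range.

## Working session

There is one attempt and no reset: what is moved stays moved. The work goes in short steps, Python scripts to look and compute and a tool call to move; the robot and the scene stay as the last step left them, time stands still between calls to the robot, and variables do not carry over. Pictures are saved under pics/ and viewed, at most 10 in all, crops included, and the job is handed in when it is done.

Besides the shell and the picture viewer there is one more tool, called as name(argument=value, ...), one argument or row to a line, values as JSON. send_rows: Moves the arm, as the interface text tells. Its arguments: {"type":"object","properties":{"series":{"type":"array","items":{"type":"object","properties":{"ax":{"type":"number"},"ay":{"type":"number"},"az":{"type":"number"},"dx":{"type":"number"},"dy":{"type":"number"},"dz":{"type":"number"},"hand":{"type":"number"}}}}},"required":["series"]}

```bash
ls; mkdir -p pics; cat > h.py <<'E'
import numpy as np, cv2
from cell import read_state, get_image, finish_job
def grab(n,f=None):
    im=get_image(n)
    for k in("mtx","R","t"): im[k]=np.array(im[k],float)
    im["bgr"]=cv2.cvtColor(np.array(im["pixels"],np.uint8),cv2.COLOR_RGB2BGR)
    if f: cv2.imwrite("pics/"+f,im["bgr"])
    return im
def ray(im,u,v):
    K=im["mtx"]; d=np.array([(u-K[0,2])/K[0,0],(v-K[1,2])/K[1,1]]); s=d.copy()
    for _ in range(20): s=d/(1+im["k1"]*(s@s))
    R=im["R"]; o=-R.T@im["t"].ravel(); w=R.T@np.array([s[0],s[1],1]); return o,w/np.linalg.norm(w)
def onz(im,u,v,z):
    o,w=ray(im,u,v); return o+w*(z-o[2])/w[2]
def tri(a,b):
    (o1,w1),(o2,w2)=a,b
    x=np.linalg.lstsq(np.c_[w1,-w2],o2-o1,rcond=None)[0]; p,q=o1+w1*x[0],o2+w2*x[1]
    return (p+q)/2,np.linalg.norm(p-q)
def proj(im,X):
    c=im["R"]@np.array(X,float)+im["t"].ravel(); s=c[:2]/c[2]; s=s*(1+im["k1"]*(s@s)); K=im["mtx"]
    return np.array([K[0,0]*s[0]+K[0,2],K[1,1]*s[1]+K[1,2]])
E
python3 - <<'E'
from h import *
np.set_printoptions(precision=3,suppress=True)
for n in("top","side","wrist"):
    im=grab(n,n+"0.png"); print(n,im["mtx"][0],im["k1"],-im["R"].T@im["t"].ravel(),im["R"][2])
print(read_state())
a=cv2.imread("pics/top0.png");b=cv2.imread("pics/side0.png")
E
```

```text
pics
top [424.512   0.    282.134] -0.06550490068520394 [ 297.174  -36.395 1508.017] [ 0.201  0.012 -0.98 ]
side [514.376   0.    288.357] -0.14672734729542178 [  354.624 -1253.653  1415.768] [ 0.109  0.705 -0.7  ]
wrist [311.66    0.    286.511] -0.07260436595235147 [ 305.184 -577.705  372.539] [-0.241 -0.095 -0.966]
{'clock': 0.15, 'qpos': array([ 1.121,  0.629,  0.038,  1.518, -0.027,  0.996, -0.02 ]), 'qd': array([ 0.001, -0.003, -0.001, -0.003,  0.001,  0.001, -0.001]), 'tau': array([  0.002, -56.38 ,   1.228, -19.365,   0.011,   0.007,  -0.   ]), 'eef_pos': array([ 243.231, -602.263,  230.615]), 'tool_rot': array([-3.14 ,  0.   ,  0.384]), 'force': array([-0.306,  0.25 ,  0.146]), 'torque': array([0.013, 0.007, 0.017]), 'gripper_force': 0.0, 'width': 85.39570453813994}
```

View pics/top0.png

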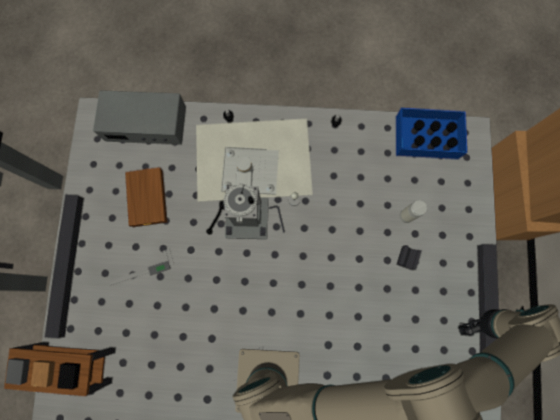

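View pics/side0.png

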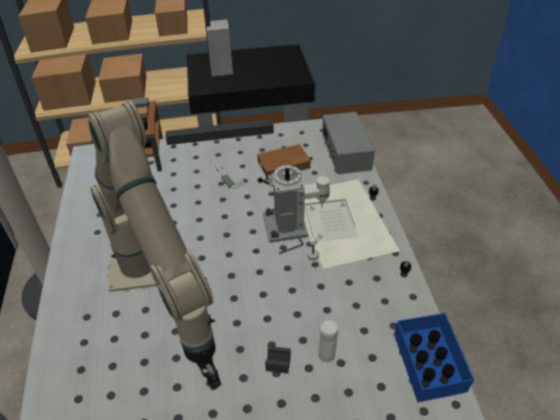

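The top view shows the stand with its wheel near (241,201) and the lever ball at about (210,231). In the side view the wheel is at (288,177) and the black handle at (288,175). I'll zoom in on both.

```bash
python3 - <<'E'
from h import *
np.set_printoptions(precision=1,suppress=True)
a=cv2.imread("pics/top0.png")[160:245,195:290];b=cv2.imread("pics/side0.png")[150:260,240:350]
A=cv2.resize(a,None,fx=6,fy=6,interpolation=cv2.INTER_CUBIC)[:510,:400+0] if 0 else cv2.resize(a,(400,358),interpolation=cv2.INTER_CUBIC)
B=cv2.resize(b,(400,400),interpolation=cv2.INTER_CUBIC)
C=np.zeros((400,800,3),np.uint8);C[:358,:400]=A;C[:,400:]=B
cv2.imwrite("pics/c1.png",C)
t=grab("top");print(onz(t,241,202,258),onz(t,210,231,150))
E
```

```text
[558.6 103.6 258. ] [480.3 209.1 150. ]
```

View pics/c1.png

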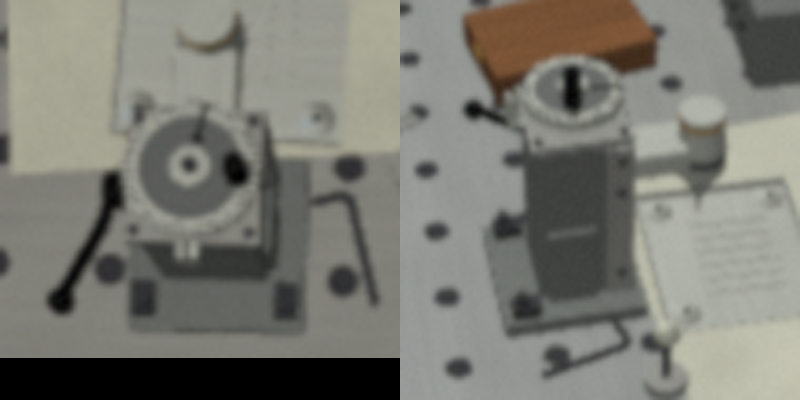

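The zoomed crop puts the wheel centre near top px (240,199), the handle at (251,200), the zero line pointing to +x at about (243,188), the index at (240,219) and the ball at (209,231).

```bash
cat >> h.py <<'E'
from scipy.spatial.transform import Rotation as Ro
def tool(X,rot=None,pos=None):
    """shift in cm along the tool axes from measured TCP to world X"""
    s=read_state(); return Ro.from_euler('xyz',s["tool_rot"]).as_matrix().T@(np.array(X)-s["eef_pos"])/10
E
python3 - <<'E'
from h import *
np.set_printoptions(precision=2,suppress=True)
t=grab("top");s=grab("side")
k=400/95
def T(x,y): return 195+x/k,160+y/k
def S(x,y): return 240+(x-400)*.275,150+y*.275
W=onz(t,*T(190,165),258);I=onz(t,*T(188,250),258);Z=onz(t,*T(204,114),258);H=onz(t,*T(236,166),290)
print("W",W,"side",onz(s,*S(573,88),258));print("I",I-W,"Z",Z-W,"H",H-W)
print("Hside",onz(s,*S(572,89),290))
b=[onz(t,*T(*p),18) for p in((130,330),(304,333))];print("base",b,"yaw",np.arctan2(*( (b[0]-b[1])[:2]))*-57.3, np.linalg.norm(b[0]-b[1]))
print("ball",tri(ray(t,*T(60,300)),ray(s,*S(474,108))))
print("pivot",onz(t,*T(112,188),120))
for n,X in(("above handle",[555,70,400]),): print(n,tool(X))
E
```

```text
W [567.13 106.87 258.  ] side [565.14 108.57 258.  ]
I [-61.72  -3.07   0.  ] Z [38.1  -7.34  0.  ] H [ -5.94 -35.83  32.  ]
Hside [558.17  69.65 290.  ]
base [array([474.86, 174.5 ,  18.  ]), array([480.14,  28.47,  18.  ])] yaw 2.0702637491348046 146.13178216684005
ball (array([477.55, 209.48, 160.81]), np.float64(0.6149150335866157))
pivot [575.03 183.32 120.  ]
above handle [ 54.08 -50.7  -16.86]
```

The measurements agree: W is about (566,107), the handle is at −99°, the target handle angle is about +92°, and the lever tilts about 24°. Now travel above the handle and turn the tool so the camera sits on the −x side.

send_rows(
  series=[
    {"dx":3,"dy":-3,"dz":-5,"az":-0.1,"hand":0},
    {"dx":10,"dy":-9.4,"dz":-9,"az":-0.28,"hand":0},
    {"dx":54,"dy":-50.7,"dz":-13,"az":-1.4,"hand":0},
    {"dx":54,"dy":-50.7,"dz":-13,"az":-1.4,"hand":0},
    {"dx":54,"dy":-50.7,"dz":-13,"az":-1.4,"hand":0},
    {"dx":54,"dy":-50.7,"dz":-13,"az":-1.4,"hand":0},
    {"dx":54,"dy":-50.7,"dz":-13,"az":-1.4,"hand":0},
    {"dx":54,"dy":-50.7,"dz":-13,"az":-1.4,"hand":0},
    {"dx":54,"dy":-50.7,"dz":-13,"az":-1.4,"hand":0},
    {"dx":54,"dy":-50.7,"dz":-13,"az":-1.4,"hand":0},
  ],
)

```text
invalid input at $.series[0]: expected keys ax, ay, az, dx, dy, dz, hand
```

```bash
python3 - <<'E'
from h import *
np.set_printoptions(precision=3,suppress=True)
s=read_state();print(s["clock"],s["qpos"],s["eef_pos"],s["tool_rot"],tool([561,71,370]))
E
```

```text
0.3 [ 1.121  0.629  0.038  1.518 -0.027  0.996 -0.02 ] [ 243.346 -602.514  231.009] [-3.141 -0.     0.384] [ 54.673 -50.567 -13.865]
```

send_rows(
  series=[
    {"ax":0,"ay":0,"az":-0.1,"dx":3,"dy":-3,"dz":-5,"hand":0},
    {"ax":0,"ay":0,"az":-0.28,"dx":10,"dy":-9.4,"dz":-9,"hand":0},
    {"ax":0,"ay":0,"az":-1.4,"dx":54,"dy":-50.7,"dz":-13,"hand":0},
    {"ax":0,"ay":0,"az":-1.4,"dx":54,"dy":-50.7,"dz":-13,"hand":0},
    {"ax":0,"ay":0,"az":-1.4,"dx":54,"dy":-50.7,"dz":-13,"hand":0},
    {"ax":0,"ay":0,"az":-1.4,"dx":54,"dy":-50.7,"dz":-13,"hand":0},
    {"ax":0,"ay":0,"az":-1.4,"dx":54,"dy":-50.7,"dz":-13,"hand":0},
    {"ax":0,"ay":0,"az":-1.4,"dx":54,"dy":-50.7,"dz":-13,"hand":0},
    {"ax":0,"ay":0,"az":-1.4,"dx":54,"dy":-50.7,"dz":-13,"hand":0},
    {"ax":0,"ay":0,"az":-1.4,"dx":54,"dy":-50.7,"dz":-13,"hand":0},
  ],
)

```text
clock: 1.3
eef_pos: [443.0, -169.7, 333.9]
tool_rot: [3.141, 0.001, 1.789]
force: [0.6, -0.7, 0.0]
width: 85.3
gripper_force: 0.0
```

```bash
python3 - <<'E'
from h import *
np.set_printoptions(precision=3,suppress=True)
s=read_state();print(s["clock"],s["qpos"],s["eef_pos"],s["tool_rot"],tool([561,71,370]))
E
```

```text
1.3 [ 0.636  0.28  -0.428  1.832  0.133  1.056  0.375] [ 442.969 -169.742  333.937] [3.141 0.001 1.789] [20.953 16.727 -3.612]
```

send_rows(
  series=[
    {"ax":0,"ay":0,"az":-0.8,"dx":21,"dy":16.7,"dz":-3.6,"hand":0},
    {"ax":0,"ay":0,"az":-0.8,"dx":21,"dy":16.7,"dz":-3.6,"hand":0},
    {"ax":0,"ay":0,"az":-0.8,"dx":21,"dy":16.7,"dz":-3.6,"hand":0},
    {"ax":0,"ay":0,"az":-1.3,"dx":21,"dy":16.7,"dz":-3.6,"hand":0},
    {"ax":0,"ay":0,"az":-1.3,"dx":21,"dy":16.7,"dz":-3.6,"hand":0},
    {"ax":0,"ay":0,"az":-1.3,"dx":21,"dy":16.7,"dz":-3.6,"hand":0},
    {"ax":0,"ay":0,"az":-1.3,"dx":21,"dy":16.7,"dz":-3.6,"hand":0},
    {"ax":0,"ay":0,"az":-1.3,"dx":21,"dy":16.7,"dz":-3.6,"hand":0},
    {"ax":0,"ay":0,"az":-1.3,"dx":21,"dy":16.7,"dz":-3.6,"hand":0},
    {"ax":0,"ay":0,"az":-1.3,"dx":21,"dy":16.7,"dz":-3.6,"hand":0},
  ],
)

```text
clock: 2.3
eef_pos: [561.3, 68.9, 369.2]
tool_rot: [3.141, -0.0, 3.084]
force: [0.2, -0.5, 0.2]
width: 85.1
gripper_force: 0.0
```

```bash
python3 - <<'E'
from h import *
np.set_printoptions(precision=3,suppress=True)
s=read_state();print(s["clock"],s["qpos"],s["eef_pos"],s["tool_rot"])
im=grab("wrist","w1.png")
for X in([566,108,258],[561,71,314],[561,71,290],[506,105,258]): print(proj(im,X))
E
```

```text
2.3 [ 0.332  0.469 -0.79   1.539  0.341  1.277  1.01 ] [561.343  68.908 369.172] [ 3.141 -0.     3.084]
[332.67  210.819]
[289.024 228.095]
[288.746 218.097]
[327.26  138.175]
```

View pics/w1.png

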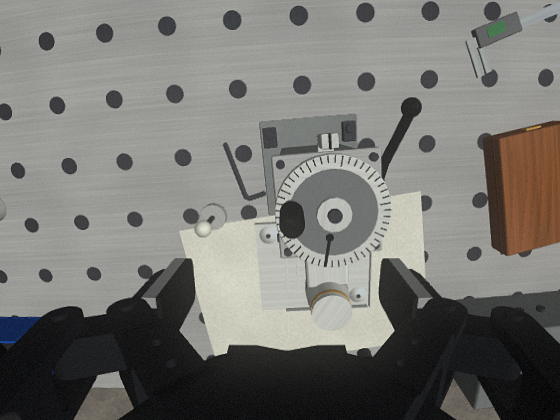

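The wrist view is clear: hub at (335,215), handle blob at (291,220), index at (328,141), zero line running (330,238)–(327,264), and ball at (411,107).

```bash
python3 - <<'E'
from h import *
np.set_printoptions(precision=1,suppress=True)
im=grab("wrist");g=cv2.cvtColor(im["bgr"],cv2.COLOR_BGR2GRAY)
m=(g<45).astype(np.uint8);n,l,st,c=cv2.connectedComponentsWithStats(m)
for i in range(1,n):
    if st[i,4]>40 and c[i][1]<300 and 250<c[i][0]<430: print(st[i],c[i])
# handle blob: min enclosing of component near (291,220)
W=onz(im,335,215.5,258);I=onz(im,328.5,141,258);Z=onz(im,327,264,258)
print("W",W,"I-W",I-W,"Z-W",Z-W,np.degrees(np.arctan2(*(I-W)[1::-1])),np.degrees(np.arctan2(*(Z-W)[1::-1])))
i=l[219,291]; h=c[i]; 
for z in(264,290,314): print(z,onz(im,*h,z)-W)
e=[onz(im,*p,18) for p in((261,122),(356,114))];d=e[1]-e[0];print("base edge yaw",np.degrees(np.arctan2(-d[0],d[1])),np.linalg.norm(d))
top=grab("top"); k=400/95
print("ball",tri(ray(im,411,107),ray(top,195+60/k,160+300/k)))
E
```

```text
[382  98  39  80 573] [400.1 128.8]
[280 202  25  28 272] [291.7 211.8]
W [570.3 109.8 258. ] I-W [-62.   -3.8   0. ] Z-W [44.1 -7.9  0. ] -176.4818820797708 -10.132787088349392
264 [-45.2 -44.3   6. ]
290 [-48.1 -43.5  32. ]
314 [-50.8 -42.8  56. ]
base edge yaw 1.4018577242524286 145.67674005563995
ball (array([479.6, 211.4, 154.8]), np.float64(2.4730429561180403))
```

send_rows(
  series=[
    {"ax":0,"ay":0,"az":0,"dx":0,"dy":0.4,"dz":4,"hand":0},
    {"ax":0,"ay":0,"az":0,"dx":0,"dy":0.4,"dz":8,"hand":0},
    {"ax":0,"ay":0,"az":0,"dx":0,"dy":0.4,"dz":9.7,"hand":0},
    {"ax":0,"ay":0,"az":0,"dx":0,"dy":0.4,"dz":9.7,"hand":0.3},
    {"ax":0,"ay":0,"az":0,"dx":0,"dy":0.4,"dz":9.7,"hand":0.5},
    {"ax":0,"ay":0,"az":0,"dx":0,"dy":0.4,"dz":9.7,"hand":0.7},
    {"ax":0,"ay":0,"az":0,"dx":0,"dy":0.4,"dz":9.7,"hand":1},
    {"ax":0,"ay":0,"az":0,"dx":0,"dy":0.4,"dz":9.7,"hand":1},
    {"ax":0,"ay":0,"az":0,"dx":0,"dy":0.4,"dz":9.7,"hand":1},
    {"ax":0,"ay":0,"az":0,"dx":0,"dy":0.4,"dz":9.7,"hand":1},
  ],
)

```text
clock: 3.45
eef_pos: [562.3, 72.5, 273.7]
tool_rot: [-3.141, 0.002, 3.083]
force: [-1.0, -1.6, 5.2]
width: 16.9
gripper_force: 58.4
```

```bash
python3 - <<'E'
from h import *
np.set_printoptions(precision=2,suppress=True)
s=read_state();print(s["eef_pos"],s["tool_rot"],s["force"],s["width"],s["gripper_force"])
grab("wrist","w2.png")
E
```

```text
[562.27  72.48 273.74] [-3.14  0.    3.08] [-0.96 -1.62  5.21] 16.890081871988645 58.39119079057127
```

View pics/w2.png

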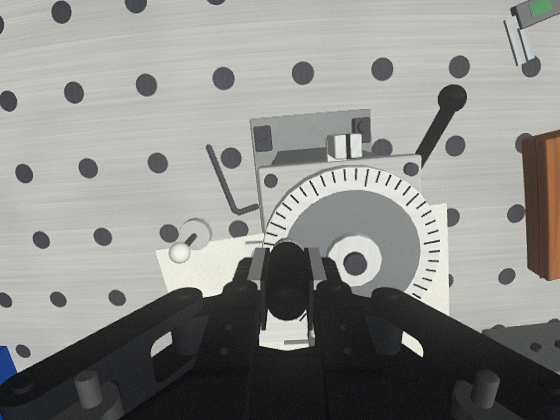

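Gripped: the handle sits between the pads at (287,270). The implied centre is about (568.5,108). Computing the circle rows.

```bash
cat >> h.py <<'E'
def arc(a0,a1,n,C,start):
    """tool shifts (cm) from TCP start to points on the 36 mm circle about C"""
    R=Ro.from_euler('xyz',read_state()["tool_rot"]).as_matrix()[:2,:2]
    for a in np.linspace(a0,a1,n+1)[1:]:
        a_=np.radians(a); P=np.array(C)+36*np.array([np.cos(a_),np.sin(a_)])
        print(round(a), np.round(R.T@(P-np.array(start))/10,2))
E
python3 - <<'E'
from h import *
arc(-100,35,9,(568.5,107.9),(562.3,72.5))
E
```

```text
-85 [-0.93  0.01]
-70 [-1.84  0.27]
-55 [-2.65  0.75]
-40 [-3.3   1.42]
-25 [-3.76  2.24]
-10 [-3.99  3.15]
5 [-3.97  4.09]
20 [-3.72  5.  ]
35 [-3.23  5.8 ]
```

send_rows(
  series=[
    {"ax":0,"ay":0,"az":0,"dx":-0.93,"dy":0.01,"dz":0,"hand":1},
    {"ax":0,"ay":0,"az":0,"dx":-1.84,"dy":0.27,"dz":0,"hand":1},
    {"ax":0,"ay":0,"az":0,"dx":-2.65,"dy":0.75,"dz":0,"hand":1},
    {"ax":0,"ay":0,"az":0,"dx":-3.3,"dy":1.42,"dz":0,"hand":1},
    {"ax":0,"ay":0,"az":0,"dx":-3.76,"dy":2.24,"dz":0,"hand":1},
  ],
)

```text
clock: 4.0
eef_pos: [600.3, 90.6, 273.5]
tool_rot: [-3.137, -0.001, 3.081]
force: [-4.1, -5.4, 8.3]
width: 16.3
gripper_force: 59.2
```

```bash
python3 - <<'E'
from h import *
np.set_printoptions(precision=2,suppress=True)
s=read_state();d=s["eef_pos"]-[568.5,107.9,0];print(s["eef_pos"],s["tool_rot"],s["force"],s["width"],np.hypot(*d[:2]),np.degrees(np.arctan2(d[1],d[0])))
arc(-25,125,10,(568.5,107.9),(601.1,92.7))
E
```

```text
[600.34  90.59 273.48] [-3.14 -0.    3.08] [-4.08 -5.4   8.3 ] 16.3130955877988 36.24064612450292 -28.536843742811577
-10 [-0.23  0.91]
5 [-0.21  1.85]
20 [0.04 2.75]
35 [0.53 3.56]
50 [1.2  4.21]
65 [2.02 4.67]
80 [2.94 4.9 ]
95 [3.88 4.88]
110 [4.78 4.62]
125 [5.59 4.14]
```

send_rows(
  series=[
    {"ax":0,"ay":0,"az":0,"dx":-0.23,"dy":0.91,"dz":0,"hand":1},
    {"ax":0,"ay":0,"az":0,"dx":-0.21,"dy":1.85,"dz":0,"hand":1},
    {"ax":0,"ay":0,"az":0,"dx":0.04,"dy":2.75,"dz":0,"hand":1},
    {"ax":0,"ay":0,"az":0,"dx":0.53,"dy":3.56,"dz":0,"hand":1},
    {"ax":0,"ay":0,"az":0,"dx":1.2,"dy":4.21,"dz":0,"hand":1},
    {"ax":0,"ay":0,"az":0,"dx":2.02,"dy":4.67,"dz":0,"hand":1},
    {"ax":0,"ay":0,"az":0,"dx":2.94,"dy":4.9,"dz":0,"hand":1},
    {"ax":0,"ay":0,"az":0,"dx":3.88,"dy":4.88,"dz":0,"hand":1},
    {"ax":0,"ay":0,"az":0,"dx":4.78,"dy":4.62,"dz":0,"hand":1},
    {"ax":0,"ay":0,"az":0,"dx":5.59,"dy":4.14,"dz":0,"hand":1},
  ],
)

```text
clock: 5.0
eef_pos: [550.6, 139.4, 273.9]
tool_rot: [3.137, 0.009, 3.084]
force: [8.0, 2.6, -1.8]
width: 16.9
gripper_force: 58.5
```

```bash
python3 - <<'E'
from h import *
np.set_printoptions(precision=2,suppress=True)
s=read_state();d=s["eef_pos"]-[568.5,107.9,0];print(s["eef_pos"],s["tool_rot"],s["force"],s["width"],np.hypot(*d[:2]),np.degrees(np.arctan2(d[1],d[0])))
a=np.radians(125);arc(125,240,8,(568.5,107.9),(568.5+36*np.cos(a),107.9+36*np.sin(a)))
E
```

```text
[550.62 139.37 273.91] [3.14 0.01 3.08] [ 7.96  2.6  -1.81] 16.9371740538744 36.19110705651697 119.60424957811128
139 [ 0.63 -0.64]
154 [ 1.08 -1.42]
168 [ 1.33 -2.29]
182 [ 1.35 -3.19]
197 [ 1.15 -4.07]
211 [ 0.73 -4.87]
226 [ 0.13 -5.54]
240 [-0.62 -6.04]
```

send_rows(
  series=[
    {"ax":0,"ay":0,"az":0,"dx":0.63,"dy":-0.64,"dz":0,"hand":1},
    {"ax":0,"ay":0,"az":0,"dx":1.08,"dy":-1.42,"dz":0,"hand":1},
    {"ax":0,"ay":0,"az":0,"dx":1.33,"dy":-2.29,"dz":0,"hand":1},
    {"ax":0,"ay":0,"az":0,"dx":1.35,"dy":-3.19,"dz":0,"hand":1},
    {"ax":0,"ay":0,"az":0,"dx":1.15,"dy":-4.07,"dz":0,"hand":1},
    {"ax":0,"ay":0,"az":0,"dx":0.73,"dy":-4.87,"dz":0,"hand":1},
    {"ax":0,"ay":0,"az":0,"dx":0.13,"dy":-5.54,"dz":0,"hand":1},
    {"ax":0,"ay":0,"az":0,"dx":-0.62,"dy":-6.04,"dz":0,"hand":1},
    {"ax":0,"ay":0,"az":0,"dx":-0.62,"dy":-6.04,"dz":0,"hand":1},
    {"ax":0,"ay":0,"az":0,"dx":-0.62,"dy":-6.04,"dz":0,"hand":1},
  ],
)

```text
clock: 6.0
eef_pos: [549.6, 77.2, 273.7]
tool_rot: [-3.141, 0.0, 3.083]
force: [-3.6, -2.0, 8.0]
width: 16.6
gripper_force: 59.8
```

```bash
python3 - <<'E'
from h import *
np.set_printoptions(precision=2,suppress=True)
s=read_state();d=s["eef_pos"]-[568.5,107.9,0];print(s["eef_pos"],s["tool_rot"],s["force"],s["width"],np.hypot(*d[:2]),np.degrees(np.arctan2(d[1],d[0])))
a=np.radians(240);arc(240,105,10,(568.5,107.9),(568.5+36*np.cos(a),107.9+36*np.sin(a)))
grab("wrist","w3.png")
E
```

```text
[549.59  77.24 273.67] [-3.14  0.    3.08] [-3.57 -1.96  8.02] 16.623347476352507 36.0228825588359 -121.66571108427465
226 [0.71 0.47]
213 [1.28 1.08]
200 [1.7  1.82]
186 [1.94 2.63]
172 [1.98 3.48]
159 [1.81 4.31]
146 [1.47 5.08]
132 [0.95 5.75]
118 [0.28 6.28]
105 [-0.48  6.63]
```

View pics/w3.png

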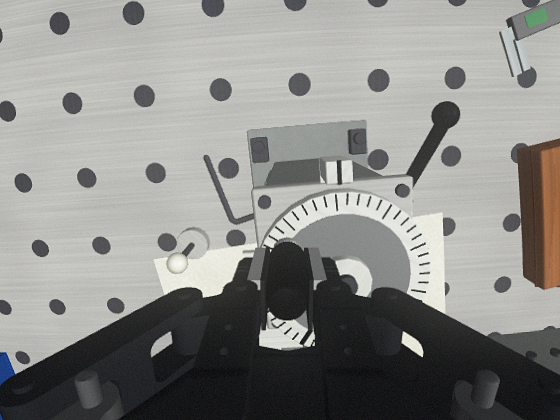

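The zero line is at about (305,338), roughly 146° past the index. Cranking back clockwise to about 105°.

send_rows(
  series=[
    {"ax":0,"ay":0,"az":0,"dx":0.71,"dy":0.47,"dz":0,"hand":1},
    {"ax":0,"ay":0,"az":0,"dx":1.28,"dy":1.08,"dz":0,"hand":1},
    {"ax":0,"ay":0,"az":0,"dx":1.7,"dy":1.82,"dz":0,"hand":1},
    {"ax":0,"ay":0,"az":0,"dx":1.94,"dy":2.63,"dz":0,"hand":1},
    {"ax":0,"ay":0,"az":0,"dx":1.98,"dy":3.48,"dz":0,"hand":1},
    {"ax":0,"ay":0,"az":0,"dx":1.81,"dy":4.31,"dz":0,"hand":1},
    {"ax":0,"ay":0,"az":0,"dx":1.47,"dy":5.08,"dz":0,"hand":1},
    {"ax":0,"ay":0,"az":0,"dx":0.95,"dy":5.75,"dz":0,"hand":1},
    {"ax":0,"ay":0,"az":0,"dx":0.28,"dy":6.28,"dz":0,"hand":1},
    {"ax":0,"ay":0,"az":0,"dx":-0.48,"dy":6.63,"dz":0,"hand":1},
  ],
)

```text
clock: 7.05
eef_pos: [556.8, 142.4, 273.5]
tool_rot: [-3.138, -0.003, 3.084]
force: [-7.0, -4.1, 9.8]
width: 16.8
gripper_force: 60.2
```

send_rows(
  series=[
    {"ax":0,"ay":0,"az":0,"dx":0,"dy":0,"dz":0,"hand":1},
    {"ax":0,"ay":0,"az":0,"dx":0,"dy":0,"dz":0,"hand":1},
  ],
)

```text
clock: 7.25
eef_pos: [558.7, 142.9, 273.6]
tool_rot: [-3.141, 0.001, 3.083]
force: [-2.0, -1.0, 7.5]
width: 16.7
gripper_force: 59.9
```

```bash
python3 - <<'E'
from h import *
np.set_printoptions(precision=2,suppress=True)
s=read_state();d=s["eef_pos"]-[568.5,107.9,0];print(s["eef_pos"],s["tool_rot"],s["force"],s["width"],np.hypot(*d[:2]),np.degrees(np.arctan2(d[1],d[0])))
im=grab("wrist","w4.png"); W=np.array([568.5,107.9,258])
for p in(W,W+[-60,-3,0]): print(proj(im,p))
a=np.radians(105);arc(105,90,5,(568.5,107.9),(568.5+36*np.cos(a),107.9+36*np.sin(a)))
E
```

```text
[558.69 142.88 273.61] [-3.14  0.    3.08] [-1.97 -0.97  7.54] 16.741576025156057 36.33097004345296 105.66478469112006
[223.98 271.01]
[205.06 162.7 ]
102 [-0.18  0.05]
99 [-0.36  0.1 ]
96 [-0.55  0.14]
93 [-0.74  0.16]
90 [-0.92  0.18]
```

View pics/w4.png

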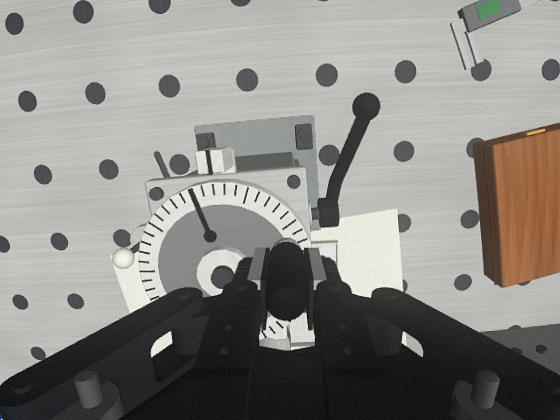

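The zero line runs (192,190)–(210,237), the index line is at about (209,160), and the hub is at (223,277). Computing the remaining angle.

```bash
python3 - <<'E'
from h import *
im={**grab("wrist")}
W=onz(im,223,277,258)
for n,p in(("I",(208.5,160)),("I2",(209,168)),("Z",(191.5,190)),("Zi",(210,237))):
    d=onz(im,*p,258)-W; print(n,np.round(d[:2],1),np.hypot(*d[:2]),np.degrees(np.arctan2(d[1],d[0]))%360)
print(W)
b=cv2.imread("pics/w4.png")[135:300,120:340]; cv2.imwrite("pics/c4.png",cv2.resize(b,None,fx=3.6,fy=3.6,interpolation=cv2.INTER_CUBIC))
E
```

```text
I [-64.9  -0.1] 64.8624194664126 180.09888980234683
I2 [-60.8  -0.3] 60.83020568527535 180.3120483655397
Z [-50.1 -10.8] 51.245037557474035 192.18413079932776
Zi [-24.   -4.3] 24.337047086324347 190.1815543211959
[572.12122081 106.91671909 258.        ]
```

View pics/c4.png

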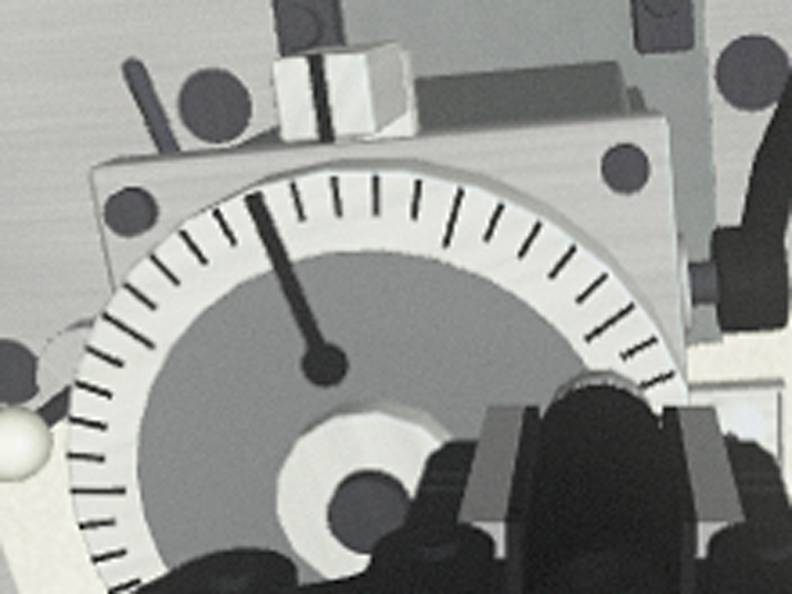

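About 1.85 divisions (13°) remain, so the target handle angle is about 93°, which matches the geometry. Making the final clockwise creep.

send_rows(
  series=[
    {"ax":0,"ay":0,"az":0,"dx":-0.18,"dy":0.05,"dz":0,"hand":1},
    {"ax":0,"ay":0,"az":0,"dx":-0.36,"dy":0.1,"dz":0,"hand":1},
    {"ax":0,"ay":0,"az":0,"dx":-0.55,"dy":0.14,"dz":0,"hand":1},
    {"ax":0,"ay":0,"az":0,"dx":-0.65,"dy":0.15,"dz":0,"hand":1},
    {"ax":0,"ay":0,"az":0,"dx":-0.74,"dy":0.16,"dz":0,"hand":1},
    {"ax":0,"ay":0,"az":0,"dx":-0.74,"dy":0.16,"dz":0,"hand":1},
    {"ax":0,"ay":0,"az":0,"dx":-0.74,"dy":0.16,"dz":0,"hand":1},
    {"ax":0,"ay":0,"az":0,"dx":-0.74,"dy":0.16,"dz":0,"hand":1},
  ],
)

```text
clock: 8.15
eef_pos: [564.5, 144.1, 273.6]
tool_rot: [-3.14, -0.002, 3.084]
force: [-6.1, -1.9, 8.5]
width: 17.0
gripper_force: 60.2
```

```bash
python3 - <<'E'
from h import *
np.set_printoptions(precision=2,suppress=True)
s=read_state();d=s["eef_pos"]-[568.5,107.9,0];print(s["eef_pos"],s["tool_rot"],s["force"],s["width"],np.hypot(*d[:2]),np.degrees(np.arctan2(d[1],d[0])))
im=grab("wrist")["bgr"][135:300,110:330]; cv2.imwrite("pics/c5.png",cv2.resize(im,None,fx=3.6,fy=3.6,interpolation=cv2.INTER_CUBIC))
E
```

```text
[564.5  144.05 273.55] [-3.14 -0.    3.08] [-6.11 -1.94  8.5 ] 16.97243566897848 36.371368540809726 96.31659047426535
```

View pics/c5.png

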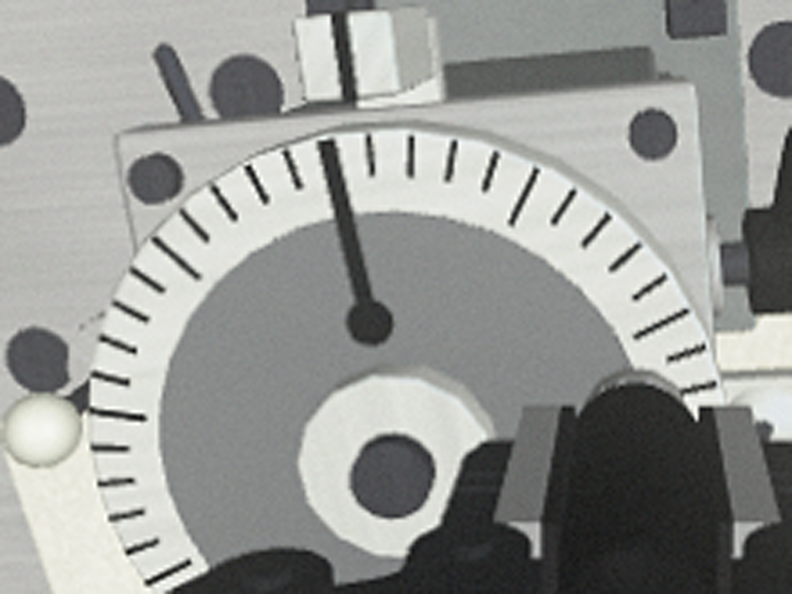

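The zero line is at (328,145) and the index points at about (353,145): about 0.6 division (4°) short. Creeping on.

send_rows(
  series=[
    {"ax":0,"ay":0,"az":0,"dx":-0.05,"dy":0,"dz":0,"hand":1},
    {"ax":0,"ay":0,"az":0,"dx":-0.1,"dy":0,"dz":0,"hand":1},
    {"ax":0,"ay":0,"az":0,"dx":-0.15,"dy":0,"dz":0,"hand":1},
    {"ax":0,"ay":0,"az":0,"dx":-0.2,"dy":0,"dz":0,"hand":1},
    {"ax":0,"ay":0,"az":0,"dx":-0.2,"dy":0,"dz":0,"hand":1},
    {"ax":0,"ay":0,"az":0,"dx":-0.2,"dy":0,"dz":0,"hand":1},
  ],
)

```text
clock: 8.8
eef_pos: [566.3, 144.2, 273.6]
tool_rot: [-3.14, -0.002, 3.084]
force: [-6.0, -1.3, 8.7]
width: 16.6
gripper_force: 60.2
```

```bash
python3 - <<'E'
from h import *
np.set_printoptions(precision=2,suppress=True)
s=read_state();d=s["eef_pos"]-[568.5,107.9,0];print(s["eef_pos"],s["tool_rot"],s["force"],s["width"],np.hypot(*d[:2]),np.degrees(np.arctan2(d[1],d[0])))
E
```

```text
[566.32 144.16 273.55] [-3.14 -0.    3.08] [-6.03 -1.32  8.69] 16.55996764464324 36.32911548885289 93.44622174538172
```

send_rows(
  series=[
    {"ax":0,"ay":0,"az":0,"dx":-0.03,"dy":0,"dz":0,"hand":1},
    {"ax":0,"ay":0,"az":0,"dx":-0.06,"dy":0,"dz":0,"hand":1},
    {"ax":0,"ay":0,"az":0,"dx":-0.06,"dy":0,"dz":0,"hand":1},
    {"ax":0,"ay":0,"az":0,"dx":-0.06,"dy":0,"dz":0,"hand":1},
  ],
)

```text
clock: 9.2
eef_pos: [566.9, 144.2, 273.6]
tool_rot: [-3.14, -0.002, 3.084]
force: [-7.7, -1.1, 8.7]
width: 16.5
gripper_force: 60.2
```

```bash
cat >> h.py <<'E'
def dial(im,c,i,view=None):
    """c,i: approx pixel of wheel centre/index; dark-line angles about W on z=258, by polar unwrapping through the calibration"""
    g=cv2.cvtColor(im["bgr"],cv2.COLOR_BGR2GRAY).astype(np.float32); W=c
    A=np.arange(160,210,.25)
    def prof(rs):
        p=np.zeros(len(A))
        for r in rs:
            P=np.array([proj(im,[W[0]+r*np.cos(a),W[1]+r*np.sin(a),258]) for a in np.radians(A)],np.float32)
            p+=cv2.remap(g,P[None,:,0],P[None,:,1],cv2.INTER_LINEAR)[0]
        return p/len(rs)
    out={}
    for n,rs in(("zero",np.arange(30,36,1.)),("index",np.arange(57,64,1.))):
        p=prof(rs); k=p.argmin(); m=abs(np.arange(len(A))-k)<24; w=np.clip(np.median(p[m])-p,0,None)*m; out[n]=((A*w).sum()/w.sum(),p.min(),np.median(p))
    return out
E
python3 - <<'E'
from h import *
np.set_printoptions(precision=2,suppress=True)
s=read_state();d=s["eef_pos"]-[568.5,107.9,0];print(s["eef_pos"],s["force"],np.degrees(np.arctan2(d[1],d[0])))
im=grab("wrist","w6.png")
for W in((568.5,107.9),(570,107.5),(570,109)): print(W,dial(im,W,None))
E
```

```text
[566.87 144.25 273.56] [-7.71 -1.1   8.68] 92.57517478021495
(568.5, 107.9) {'zero': (np.float64(182.1528238515131), np.float64(52.001953125), np.float64(139.22981770833331)), 'index': (np.float64(181.43119237249118), np.float64(54.387974330357146), np.float64(170.44147600446428))}
(570, 107.5) {'zero': (np.float64(181.33242243025464), np.float64(52.760416666666664), np.float64(138.9013671875)), 'index': (np.float64(181.00052188193158), np.float64(56.071986607142854), np.float64(171.59291294642856))}
(570, 109) {'zero': (np.float64(183.9772302119065), np.float64(52.387369791666664), np.float64(139.05989583333334)), 'index': (np.float64(182.484907150644), np.float64(55.28111049107143), np.float64(161.91789899553572))}
```

Zero is within about 1° of the index, on the approach side. Relax the stored force, let go and rise.

send_rows(
  series=[
    {"ax":0,"ay":0,"az":0,"dx":0.1,"dy":0,"dz":0,"hand":1},
    {"ax":0,"ay":0,"az":0,"dx":0.18,"dy":0,"dz":0,"hand":1},
    {"ax":0,"ay":0,"az":0,"dx":0.18,"dy":0,"dz":0,"hand":1},
    {"ax":0,"ay":0,"az":0,"dx":0.18,"dy":0,"dz":0,"hand":0.6},
    {"ax":0,"ay":0,"az":0,"dx":0.18,"dy":0,"dz":0,"hand":0.4},
    {"ax":0,"ay":0,"az":0,"dx":0.18,"dy":0,"dz":0,"hand":0.3},
    {"ax":0,"ay":0,"az":0,"dx":0.18,"dy":0,"dz":-2,"hand":0.3},
    {"ax":0,"ay":0,"az":0,"dx":0.18,"dy":0,"dz":-5,"hand":0.3},
    {"ax":0,"ay":0,"az":0,"dx":0.18,"dy":0,"dz":-8,"hand":0.3},
    {"ax":0,"ay":0,"az":0,"dx":0.18,"dy":0,"dz":-8,"hand":0.3},
  ],
)

```text
clock: 10.25
eef_pos: [568.5, 145.8, 356.4]
tool_rot: [3.138, 0.007, 3.084]
force: [-0.4, 0.6, 0.3]
width: 59.8
gripper_force: 0.0
```

```bash
python3 - <<'E'
from h import *
np.set_printoptions(precision=2,suppress=True)
s=read_state();print(s["eef_pos"],s["tool_rot"],s["force"],s["width"])
im=grab("wrist","w7.png")
for W in((568.5,107.9),(570,107.5),(570,109)): print(W,dial(im,W,None))
g=cv2.cvtColor(im["bgr"],cv2.COLOR_BGR2GRAY)
n,l,st,c=cv2.connectedComponentsWithStats((g<45).astype(np.uint8))
for i in range(1,n):
    if st[i,4]>60: print(st[i],c[i])
print(proj(im,[478.5,210.5,158]),proj(im,[571,185,120]))
E
```

```text
[568.49 145.79 356.41] [3.14 0.01 3.08] [-0.44  0.58  0.29] 59.83621567650318
(568.5, 107.9) {'zero': (np.float64(182.41241420814004), np.float64(46.272298177083336), np.float64(125.577880859375)), 'index': (np.float64(181.12864743690963), np.float64(43.6279296875), np.float64(137.50732421875))}
(570, 107.5) {'zero': (np.float64(181.50723071981977), np.float64(46.243815104166664), np.float64(125.510009765625)), 'index': (np.float64(180.70438698773742), np.float64(43.8193359375), np.float64(127.88399832589286))}
(570, 109) {'zero': (np.float64(184.15524930503815), np.float64(46.090169270833336), np.float64(125.3759765625)), 'index': (np.float64(182.17909953617428), np.float64(43.121372767857146), np.float64(129.94112723214286))}
[333  94  20  29  99] [340.06 107.03]
[325 113  13  26  65] [331.37 125.35]
[    0   277   560   143 48440] [284.07 366.24]
[529 300  31  16 343] [547.05 306.77]
[412 368  21  20 113] [422.29 378.17]
[342.42  99.1 ] [317.42 181.75]
```

View pics/w7.png

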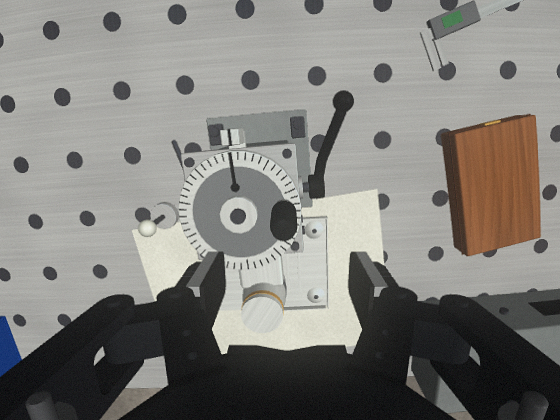

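The zero line (231,152)–(235,187) stands on the index at (231,135), so the dial is held. The ball is at (343,100) against a predicted (342,99). Move with fingers shut above the ball.

send_rows(
  series=[
    {"ax":0,"ay":0,"az":0,"dx":4,"dy":2.4,"dz":0,"hand":1},
    {"ax":0,"ay":0,"az":0,"dx":8,"dy":4.8,"dz":0,"hand":1},
    {"ax":0,"ay":0,"az":0,"dx":9.9,"dy":5.9,"dz":2,"hand":1},
    {"ax":0,"ay":0,"az":0,"dx":9.9,"dy":5.9,"dz":6,"hand":1},
    {"ax":0,"ay":0,"az":0,"dx":9.9,"dy":5.9,"dz":10,"hand":1},
    {"ax":0,"ay":0,"az":0,"dx":9.9,"dy":5.9,"dz":14,"hand":1},
    {"ax":0,"ay":0,"az":0,"dx":9.9,"dy":5.9,"dz":16.6,"hand":1},
    {"ax":0,"ay":0,"az":0,"dx":9.9,"dy":5.9,"dz":16.6,"hand":1},
    {"ax":0,"ay":0,"az":0,"dx":9.9,"dy":5.9,"dz":16.6,"hand":1},
  ],
)

```text
clock: 11.2
eef_pos: [470.9, 209.0, 186.2]
tool_rot: [-3.142, -0.001, 3.084]
force: [0.3, -0.3, 0.4]
width: -0.3
gripper_force: 0.0
```

```bash
python3 - <<'E'
from h import *
np.set_printoptions(precision=2,suppress=True)
s=read_state();print(s["eef_pos"],s["tool_rot"],s["force"],s["width"],tool([472,210.5,165]))
im=grab("wrist","w8.png");g=cv2.cvtColor(im["bgr"],cv2.COLOR_BGR2GRAY)
print(proj(im,[478.5,210.5,158]),proj(im,s["eef_pos"]))
E
```

```text
[470.9  208.97 186.24] [-3.14 -0.    3.08] [ 0.32 -0.25  0.4 ] -0.2509098495588833 [-0.1   0.16  2.12]
[289.17 255.11] [285.73 263.31]
```

send_rows(
  series=[
    {"ax":0,"ay":0,"az":0,"dx":0,"dy":0.15,"dz":0.5,"hand":1},
    {"ax":0,"ay":0,"az":0,"dx":0,"dy":0.15,"dz":0.9,"hand":1},
    {"ax":0,"ay":0,"az":0,"dx":0,"dy":0.15,"dz":1.3,"hand":1},
    {"ax":0,"ay":0,"az":0,"dx":0,"dy":0.15,"dz":1.7,"hand":1},
    {"ax":0,"ay":0,"az":0,"dx":0,"dy":0.15,"dz":2.0,"hand":1},
    {"ax":0,"ay":0,"az":0,"dx":0,"dy":0.15,"dz":2.3,"hand":1},
    {"ax":0,"ay":0,"az":0,"dx":0,"dy":0.15,"dz":2.6,"hand":1},
    {"ax":0,"ay":0,"az":0,"dx":0,"dy":0.15,"dz":2.8,"hand":1},
  ],
)

```text
clock: 12.05
eef_pos: [469.4, 210.6, 158.3]
tool_rot: [-3.141, -0.003, 3.085]
force: [-4.2, -0.5, 5.0]
width: -0.3
gripper_force: 2.7
```

send_rows(
  series=[
    {"ax":0,"ay":0,"az":0,"dx":0,"dy":0,"dz":0.15,"hand":1},
    {"ax":0,"ay":0,"az":0,"dx":0,"dy":0,"dz":0.3,"hand":1},
    {"ax":0,"ay":0,"az":0,"dx":0,"dy":0,"dz":0.45,"hand":1},
    {"ax":0,"ay":0,"az":0,"dx":0,"dy":0,"dz":0.6,"hand":1},
  ],
)

```text
clock: 12.45
eef_pos: [469.9, 210.4, 152.4]
tool_rot: [-3.141, -0.002, 3.084]
force: [-4.6, 0.1, 5.2]
width: -0.1
gripper_force: 2.6
```

send_rows(
  series=[
    {"ax":0,"ay":0,"az":0,"dx":0,"dy":0,"dz":0.15,"hand":1},
    {"ax":0,"ay":0,"az":0,"dx":0,"dy":0,"dz":0.3,"hand":1},
    {"ax":0,"ay":0,"az":0,"dx":0,"dy":0,"dz":0.45,"hand":1},
  ],
)

```text
clock: 12.75
eef_pos: [470.7, 210.4, 147.8]
tool_rot: [-3.141, -0.001, 3.084]
force: [-4.2, -0.0, 4.5]
width: 0.5
gripper_force: 2.4
```

send_rows(
  series=[
    {"ax":0,"ay":0,"az":0,"dx":0.02,"dy":0,"dz":0.15,"hand":1},
    {"ax":0,"ay":0,"az":0,"dx":0.05,"dy":0,"dz":0.3,"hand":1},
    {"ax":0,"ay":0,"az":0,"dx":0.08,"dy":0,"dz":0.45,"hand":1},
  ],
)

```text
clock: 13.05
eef_pos: [470.3, 210.4, 143.3]
tool_rot: [-3.142, -0.0, 3.084]
force: [-4.0, -0.1, 3.5]
width: -0.1
gripper_force: 2.3
```

send_rows(
  series=[
    {"ax":0,"ay":0,"az":0,"dx":0.02,"dy":0,"dz":0.15,"hand":1},
    {"ax":0,"ay":0,"az":0,"dx":0.05,"dy":0,"dz":0.3,"hand":1},
    {"ax":0,"ay":0,"az":0,"dx":0.05,"dy":0,"dz":0.4,"hand":1},
  ],
)

```text
clock: 13.35
eef_pos: [469.9, 210.3, 139.2]
tool_rot: [-3.141, -0.0, 3.084]
force: [-4.4, -1.0, 4.0]
width: -0.0
gripper_force: 2.1
```

The sideways force is unexpectedly large against the downward one. I'll check where the ball is with the side camera, numerically.

```bash
python3 - <<'E'
from h import *
np.set_printoptions(precision=1,suppress=True,linewidth=200)
s=read_state();print(s["eef_pos"],s["force"])
im=grab("side","s9.png");g=cv2.cvtColor(im["bgr"],cv2.COLOR_BGR2GRAY)
print("tip",proj(im,s["eef_pos"]),"ball if under tip",proj(im,s["eef_pos"]+[2,0,-11]),"ball start",proj(im,[478.5,210.5,158]),"pivot",proj(im,[571,210,120]))
for v in range(165,212): print(v,''.join('#' if x<40 else '+' if x<75 else '.' for x in g[v,235:300]))
E
```

```text
[469.9 210.3 139.2] [-4.4 -1.   4. ]
tip [258.7 184.1] ball if under tip [259.3 186.3] ball start [260.7 180. ] pivot [285.2 184.9]
165 .......++........+#########++..................++###+.......+++++
166 ......+++........+#########++...................+##+.........++++
167 .................+###++####+++...................+++...........++
168 .................+###++####+++..................................+
169 ..................###+++##+++++..................................
170 ..................+##+++##+.++++...++++..........................
171 ..................+##+++##+..+++++++++...........................
172 ..................+##+++##...+++++++++...........................
173 ...................+++++++....+++++++............................
174 ...................+++++++....++++++.............................
175 ....................++++++.....++................................
176 ...................+##++#+.....++................................
177 ....................#####+.....++................................
178 ....................#####+.....++.....................
[... 1621 characters left out ...]

202 ........................................++++++++++++++++++++++..+
203 ........................................++++++++++++++++++++++..+
204 ........................................++++++++++++++++++++++...
205 ........................................++++++++++++++++++++++...
206 ........................................++++++++++++++++++++++...
207 ........................................++++++++++++++++++++++...
208 ........................................++++++++++++++++++++++...
209 ................................+++...++++++++++++++++++++++++...
210 ................................++++++++++++++++++++++++++++++...
211 ...............................++++++++.++++++++++++++++++++++...
```

The side view shows the lever running from (259,186), directly under the tip, towards (273,188). The ball is being pushed properly and the sideways part is friction. Continuing.

send_rows(
  series=[
    {"ax":0,"ay":0,"az":0,"dx":0.05,"dy":0,"dz":0.15,"hand":1},
    {"ax":0,"ay":0,"az":0,"dx":0.1,"dy":0,"dz":0.3,"hand":1},
    {"ax":0,"ay":0,"az":0,"dx":0.1,"dy":0,"dz":0.4,"hand":1},
  ],
)

```text
clock: 13.7
eef_pos: [469.4, 210.3, 135.3]
tool_rot: [-3.142, 0.001, 3.084]
force: [-2.3, 0.2, 4.5]
width: -0.5
gripper_force: 2.0
```

send_rows(
  series=[
    {"ax":0,"ay":0,"az":0,"dx":0.05,"dy":0,"dz":0.15,"hand":1},
    {"ax":0,"ay":0,"az":0,"dx":0.05,"dy":0,"dz":0.3,"hand":1},
    {"ax":0,"ay":0,"az":0,"dx":0.05,"dy":0,"dz":0.4,"hand":1},
  ],
)

```text
clock: 14.0
eef_pos: [468.8, 210.3, 131.3]
tool_rot: [-3.142, 0.0, 3.084]
force: [-1.3, -0.5, 3.2]
width: 0.3
gripper_force: 1.9
```

send_rows(
  series=[
    {"ax":0,"ay":0,"az":0,"dx":0,"dy":0,"dz":0.15,"hand":1},
    {"ax":0,"ay":0,"az":0,"dx":0,"dy":0,"dz":0.3,"hand":1},
    {"ax":0,"ay":0,"az":0,"dx":0,"dy":0,"dz":0.4,"hand":1},
  ],
)

```text
clock: 14.3
eef_pos: [468.5, 210.3, 127.2]
tool_rot: [-3.141, -0.0, 3.084]
force: [-1.2, -1.6, 3.7]
width: -0.1
gripper_force: 1.9
```

send_rows(
  series=[
    {"ax":0,"ay":0,"az":0,"dx":0,"dy":0,"dz":0.15,"hand":1},
    {"ax":0,"ay":0,"az":0,"dx":0,"dy":0,"dz":0.3,"hand":1},
    {"ax":0,"ay":0,"az":0,"dx":0,"dy":0,"dz":0.4,"hand":1},
  ],
)

```text
clock: 14.6
eef_pos: [468.3, 210.4, 123.2]
tool_rot: [-3.141, -0.0, 3.084]
force: [-1.4, -0.3, 3.8]
width: 0.1
gripper_force: 1.9
```

send_rows(
  series=[
    {"ax":0,"ay":0,"az":0,"dx":0,"dy":0,"dz":0.15,"hand":1},
    {"ax":0,"ay":0,"az":0,"dx":0,"dy":0,"dz":0.3,"hand":1},
    {"ax":0,"ay":0,"az":0,"dx":0,"dy":0,"dz":0.4,"hand":1},
  ],
)

```text
clock: 14.9
eef_pos: [468.3, 210.4, 119.2]
tool_rot: [-3.141, -0.0, 3.084]
force: [-1.6, -2.2, 3.8]
width: -0.0
gripper_force: 1.9
```

send_rows(
  series=[
    {"ax":0,"ay":0,"az":0,"dx":0,"dy":0,"dz":0.15,"hand":1},
    {"ax":0,"ay":0,"az":0,"dx":0,"dy":0,"dz":0.3,"hand":1},
  ],
)

```text
clock: 15.1
eef_pos: [468.3, 210.4, 116.2]
tool_rot: [-3.141, -0.0, 3.084]
force: [-2.3, -2.2, 4.1]
width: 0.2
gripper_force: 1.8
```

send_rows(
  series=[
    {"ax":0,"ay":0,"az":0,"dx":0,"dy":0,"dz":0.15,"hand":1},
    {"ax":0,"ay":0,"az":0,"dx":0,"dy":0,"dz":0.3,"hand":1},
  ],
)

```text
clock: 15.3
eef_pos: [468.5, 210.4, 113.4]
tool_rot: [-3.142, 0.0, 3.084]
force: [-2.9, -1.7, 5.8]
width: 0.2
gripper_force: 2.8
```

send_rows(
  series=[
    {"ax":0,"ay":0,"az":0,"dx":0,"dy":0,"dz":0.15,"hand":1},
    {"ax":0,"ay":0,"az":0,"dx":0,"dy":0,"dz":0.3,"hand":1},
  ],
)

```text
clock: 15.5
eef_pos: [468.7, 210.6, 110.7]
tool_rot: [3.142, 0.001, 3.084]
force: [-3.0, -2.0, 10.8]
width: -0.1
gripper_force: 5.2
```

It's biting: 10.8 N. Easing up to about 15–16 N.

send_rows(
  series=[
    {"ax":0,"ay":0,"az":0,"dx":0,"dy":0,"dz":0.08,"hand":1},
    {"ax":0,"ay":0,"az":0,"dx":0,"dy":0,"dz":0.14,"hand":1},
    {"ax":0,"ay":0,"az":0,"dx":0,"dy":0,"dz":0.14,"hand":1},
  ],
)

```text
clock: 15.8
eef_pos: [468.9, 210.6, 109.7]
tool_rot: [3.142, 0.001, 3.084]
force: [-4.0, -2.7, 9.4]
width: 0.1
gripper_force: 5.6
```

send_rows(
  series=[
    {"ax":0,"ay":0,"az":0,"dx":0,"dy":0,"dz":0.08,"hand":1},
    {"ax":0,"ay":0,"az":0,"dx":0,"dy":0,"dz":0.15,"hand":1},
    {"ax":0,"ay":0,"az":0,"dx":0,"dy":0,"dz":0.15,"hand":1},
  ],
)

```text
clock: 16.1
eef_pos: [469.0, 210.7, 108.5]
tool_rot: [3.141, 0.002, 3.084]
force: [-3.2, -2.2, 13.4]
width: -0.3
gripper_force: 7.0
```

send_rows(
  series=[
    {"ax":0,"ay":0,"az":0,"dx":0,"dy":0,"dz":0.06,"hand":1},
    {"ax":0,"ay":0,"az":0,"dx":0,"dy":0,"dz":0.12,"hand":1},
    {"ax":0,"ay":0,"az":0,"dx":0,"dy":0,"dz":0.12,"hand":1},
    {"ax":0,"ay":0,"az":0,"dx":0,"dy":0,"dz":0.12,"hand":1},
  ],
)

```text
clock: 16.5
eef_pos: [469.1, 210.8, 107.6]
tool_rot: [3.141, 0.002, 3.084]
force: [-4.5, -3.0, 15.9]
width: -0.1
gripper_force: 8.2
```

15.9 N, held. Lift off straight up, then clear.

send_rows(
  series=[
    {"ax":0,"ay":0,"az":0,"dx":0,"dy":0,"dz":0,"hand":1},
    {"ax":0,"ay":0,"az":0,"dx":0,"dy":0,"dz":-0.3,"hand":1},
    {"ax":0,"ay":0,"az":0,"dx":0,"dy":0,"dz":-0.8,"hand":1},
    {"ax":0,"ay":0,"az":0,"dx":0,"dy":0,"dz":-2,"hand":1},
    {"ax":0,"ay":0,"az":0,"dx":0,"dy":0,"dz":-5,"hand":1},
    {"ax":0,"ay":0,"az":0,"dx":0,"dy":0,"dz":-9,"hand":1},
    {"ax":0,"ay":0,"az":0,"dx":0,"dy":0,"dz":-14,"hand":1},
    {"ax":0,"ay":0,"az":0,"dx":0,"dy":0,"dz":-20,"hand":1},
    {"ax":0,"ay":0,"az":0,"dx":0,"dy":0,"dz":-25,"hand":1},
    {"ax":0,"ay":0,"az":0,"dx":0,"dy":0,"dz":-25,"hand":1},
  ],
)

```text
clock: 17.5
eef_pos: [470.7, 213.1, 362.7]
tool_rot: [3.135, 0.01, 3.084]
force: [-0.1, -0.6, -0.0]
width: 0.2
gripper_force: 0.0
```

send_rows(
  series=[
    {"ax":0,"ay":0,"az":0,"dx":0,"dy":0,"dz":0,"hand":1},
    {"ax":0,"ay":0,"az":0,"dx":0,"dy":0,"dz":0,"hand":1},
    {"ax":0,"ay":0,"az":0,"dx":0,"dy":0,"dz":0,"hand":1},
  ],
)

```text
clock: 17.8
eef_pos: [467.8, 209.7, 354.6]
tool_rot: [-3.14, -0.003, 3.084]
force: [-0.1, 0.3, -0.3]
width: -0.0
gripper_force: 0.0
```

```bash
python3 - <<'E'
from h import *
np.set_printoptions(precision=2,suppress=True)
s=read_state();print(s["clock"],s["eef_pos"],s["tool_rot"],s["force"])
im=grab("wrist","w10.png")
print(proj(im,[568.5,107.9,258]))
for W in((568.5,107.9),(570,107.5),(570,109)): print(W,dial(im,W,None))
sd=grab("side","s10.png");g=cv2.cvtColor(sd["bgr"],cv2.COLOR_BGR2GRAY)
print("ball expected",proj(sd,[472,210.5,97]))
for v in range(168,204): print(v,''.join('#' if x<40 else '+' if x<75 else '.' for x in g[v,245:290]))
E
```

```text
17.8 [467.79 209.74 354.57] [-3.14 -0.    3.08] [-0.07  0.27 -0.34]
[179.44 327.29]
(568.5, 107.9) {'zero': (np.float64(182.2456132098742), np.float64(37.348470052083336), np.float64(134.74479166666666)), 'index': (np.float64(181.04484881108286), np.float64(39.521205357142854), np.float64(186.39271763392856))}
(570, 107.5) {'zero': (np.float64(181.3855796492683), np.float64(38.033365885416664), np.float64(134.18782552083331)), 'index': (np.float64(180.56676410068843), np.float64(40.564871651785715), np.float64(185.34109933035714))}
(570, 109) {'zero': (np.float64(184.03611107009255), np.float64(38.016764322916664), np.float64(128.739013671875)), 'index': (np.float64(182.03918942780612), np.float64(40.992885044642854), np.float64(184.22544642857144))}
ball expected [259.76 192.33]
168 .................+++.........................
169 ..................+++........................
170 ..................++++...++++................
171 ...................+++++++++.................
172 ...................+++++++++.................
173 ....................+++++++..................
174 .....
[... 790 characters left out ...]

190 .............###++++++++++++++...............
191 ............+#####+++++#####++..............+
192 .............+##++.....++++++++.......+++++++
193 ..............++........++++++++++.++++++++++
194 ........................+++++++++++++++++++++
195 ..+..........................++++++++++++++++
196 ++++..........................+++++++++++++++
197 .+++..........................+++++++++++++++
198 ..............................+++++++++++++++
199 ..............................+++++++++++++++
200 ..............................+++++++++++++++
201 ..............................+++++++++++++++
202 ..............................+++++++++++++++
203 ..............................+++++++++++++++
```

```bash
python3 -c "
from cell import finish_job
print(finish_job())"
```

```text
the job is handed in; nothing more can be done
None
```

The job is handed in, though no verdict came back. The dial zero is within about 1–2° of the index (a quarter division at most) and was brought there clockwise from about 146° past. The lock lever was pressed to about 16 N and stayed down after release. The arm is clear, and it finished at about 18 s.

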